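# Turn the ware-cart wheel so its valve is at the top

## Robot

A 7-joint arm with a two-finger parallel gripper is mounted at the origin on the work surface. World frame = base frame: x ahead of the robot, y to its left, z up, the work surface at z = 0. Lengths are in m, angles in rad, forces in N, time in s.
With the tool pointing down it reaches from about 0.425 to 0.825 m from the base axis. Payload 3.6 kg.
Tool frame: the origin (TCP) lies midway between the tips of the shut fingers; the grasp point (between the pads) lies 19 mm behind it; z points along the fingers, y is the line along which they close (so a half turn about z gives the same grasp; the last joint's range is limited). The gripper opens to 93 mm and grips with 3 to 60 N. Pads are 15 mm wide; open, the fingers measure 128 mm over their backs; the gripper's body (75 mm by 188 mm) begins 65 mm behind the grasp point.
Start: joints at [-1.23, 0.615, -0.013, 1.423, 0.008, 1.103, -0.04], TCP at [0.233, 0.607, 0.219] pointing down, gripper open.
Joint ranges: [-3.12, 3.12], [-0.3, 2.06], [-1.34, 1.32], [0.26, 2.42], [-1.36, 4.5], [0.01, 1.98], [-2.84, 2.84]. Speed limits (rad/s): [2.79, 2.79, 3.14, 3.14, 3.14, 3.14, 3.14].

## Interface

Orientations are given as a unit quaternion [x, y, z, w].
In Python, from cell import r, viewer, order gives the robot as it stands.
- The arm moves only by the shell command python3 -m pendant 'ROWS' [OPENING] [FORCE]. ROWS is text: rows parted by semicolons, each of 6 numbers parted by spaces: the shift along the tool's x, y, z in m, then the turn, a rotation vector about the tool's x, y, z in rad. In form: dx dy dz ax ay az; .... A call has exactly 10 rows; each row is the pose to reach, as a shift and turn from the pose commanded when the call began, along the tool's axes at that moment; what a row does not reach only later rows make up. A row lasts 1/10 s, in which the tool goes at most 50 mm and 8.59 degrees, less where a joint would pass 70% of its speed; a pose out of reach is approached as far as the arm can. A call with a gripper value outside its range is refused whole. OPENING is the closure in counts, from 0 (fully open) to 255 (shut), set as the call begins (- or left out, the last holds). The fingers move at their own pace and stop on an object; FORCE is the grip in N (left out, the last holds). Time passes only in rows, so rows that repeat a pose let the fingers close, or fill a call up. It gives the time, the measured TCP pose, the force, the opening and the grip force at its end, in the units of the state.
- r.read_state(): the state, without advancing time (a new reading comes with each control period).
- viewer.grab_frame(name): name is "scene" or "top"; returns (picture, depth): 420x560x3 uint8, red, green, blue; 420x560 float32, m along the optical axis (not along the pixel's ray), 0 where there is no reading.
- viewer.camera_params(name): a dict with "intrinsics" (3x3 intrinsics, pixels), "view" (4x4, takes a point from world to camera coordinates). Camera axes: x right, y down, z forward; pixel columns grow to the right and rows downward; lengths in m; the calibration is good to about 2 mm. A picture is of the moment at which its call begins. camera_params takes no time and is no camera call.
- order.job_done(): hands the job in; it is judged then, once.
The state is a dict: "clock": time; "qpos": joint angles; "joint_vel": joint speeds; "joint_torque": joint torques, N m; "position": TCP position; "orientation": TCP orientation; "ft_force": force on the tool from outside, world axes, zero at the start; "wrist_torque": the same for the moment, N m; "finger_gap": finger opening in m; "gripper_force": force on a finger pad.
Only numpy, scipy, OpenCV 4.12 (cv2) and the standard library are available. Lean on these libraries where they do the work, as an engineer would, in place of code of your own. Each camera call takes 0.05 s, during which the arm holds its last target. There are 200 camera calls.

## Task

The ware cart's wheel is on the bench stand with its valve stem down at the bottom, where the pump cannot reach it. Turn the wheel by pushing one spoke after another with the fingertips, either way round, until the valve stem is straight up at the very top of the wheel (twelve o'clock), then leave the wheel at rest there. Keep off the tyre and the valve stem, lift nothing, and leave the pottery and tools where they are.

Things in the scene. Friction and masses are not known exactly. Their poses are not given: they have to be found in the camera images.
- stand: fixed wheel stand. Origin: centre of the underside of its plywood base board (280 x 460 x 12 mm); x away from the robot side, y to its left, z up. The wheel leans back 42 deg from upright, top away from the robot. In this frame the axle direction out of the wheel's front face is (-0.743, 0, 0.669), up the wheel's plane (0.669, 0, 0.743), and the wheel's right seen from the robot -y
- bar (a point): middle of the stand's flat steel cross-bar, which runs along the stand's y, 420 mm long, 36 mm tall along the wheel's plane and 10 mm thick, across the front of the wheel at hub height (its front face 41 mm before the wheel's mid-plane): fingers must enter above or below it. Posts at its two ends, 25 mm wide, reach 217 mm above the table
- hub (a point): point on the wheel's axle at the spokes' mid-depth, 6 mm in front of the wheel's mid-plane (fixed to the stand, 179 mm above the table); the hub is 44 mm wide
- top_mark (a point): fixed point 102.5 mm from hub straight up the wheel's plane (twelve o'clock): where valve must come. Nothing is there to see
- valve (a point): middle of the valve stem: a brass stem 9 mm thick with a 12 mm wide black cap, which sticks 29 mm inwards from the rim towards the hub, midway between two spokes. This point is 102.5 mm from hub; the cap's inner end is 88 mm from it. It turns with the wheel
- wheel (a joint): angle of the wheel, rad: 0 (or 2 pi) with the valve at twelve o'clock, growing clockwise as seen from the robot. It turns both ways without end stops in use, in a stiff bearing (about 0.28 N m, so 4 to 6 N at 65 mm from the axle), and stays where it is left
- spokes: five straight aluminium spokes, each 16 mm wide and 20 mm deep (from 16 mm before to 4 mm behind the wheel's mid-plane), running from the hub to the rim. They stand at 36, 108, 180, 252 and 324 deg round the axle from the valve stem. Origin on the axle at the mid-plane; x is the axle (away from the robot), z points to the valve
- tyre: pneumatic tyre with rim and valve stem, 340 mm outside, 48 mm thick; the rim's inner edge is 116 mm from the axle. Not to be touched. Same frame as spokes
- tall_cup: loose unfired clay cup, 84 mm wide, 115 mm tall, on the table in front of the stand, to the robot's left
- short_cup: loose unfired clay cup, 76 mm wide, 80 mm tall, on the table in front of the stand, to the robot's right
- plate: loose unfired clay plate, 160 mm wide, 22 mm high, on the table left of the stand
- bowl: loose white bowl, 120 mm wide, 55 mm high, on the table right of the stand
- glaze_jar: loose glass jar with a lid, 64 mm wide, 90 mm tall, on the table right of the stand
- spanner: loose steel spanner, about 150 mm long, lying on the stand's base board in front of the wheel
- cap_dish: loose little dish, 60 mm wide, 22 mm high, on the stand's base board at its far left corner

How it is judged:
On the way, in this order (a step that is already met when the one before it is completed fails the run):
1. the fingers push a spoke (contact force between the fingers and spokes above 1 N), for 0.1 s.
2. the valve stem has come up level with the hub (z of valve in the frame of hub above 0 m).
At the end, for the whole second after the job is handed in: The middle of the valve stem is within 16 mm (about 9 degrees of turn) of twelve o'clock and the wheel is at rest (distance between valve and top_mark below 0.016 m and velocity of joint wheel between -0.05 and 0.05 rad/s); the robot touches nothing.
It fails at once if the tyre, rim or valve stem is pushed (over 2 N) (contact force between any of the fingers, the arm and tyre above 2 N).
It fails at once if a cup, plate, bowl, jar, dish or the spanner is moved more than 30 mm, lifted or tipped over (distance of any of tall_cup, short_cup, plate, bowl, glaze_jar, spanner, cap_dish from where it was at the start of the episode above 0.03 m or angle between any of tall_cup, short_cup, plate, bowl, glaze_jar, cap_dish's own z axis and vertical above 0.5 rad).
It also fails if it takes over 61 s, if anything falls off the work surface, if the arm or the gripper's body presses on something with over 40 N, if the wrist force passes 120 N, or if a joint passes its speed limit or range.

## Working session

There is one attempt and no reset: what is moved stays moved. The work goes in short steps, Python scripts to look and compute and a shell command to move; the robot and the scene stay as the last step left them, time stands still between calls to the robot, and variables do not carry over. Pictures are saved under pics/ and viewed, at most 11 in all, crops included, and the job is handed in when it is done.

```bash
ls; mkdir -p pics; python3 - <<'E'
from cell import r,viewer,order
import cv2,numpy as np
s=r.read_state(); print(s)
for n in("scene","top"):
    p,d=viewer.grab_frame(n); cv2.imwrite(f"pics/{n}0.png",p[...,::-1]); np.save(f"pics/{n}0.npy",d)
    c=viewer.camera_params(n); print(n,np.round(c["intrinsics"],1).tolist(),np.round(c["view"],4).tolist())
E
```

```text
pics
{'clock': 0.0, 'qpos': array([-1.23052963,  0.61590969, -0.01259932,  1.42491083,  0.00812063,
        1.1034107 , -0.04040988]), 'joint_vel': array([ 0.00087683,  0.00086428, -0.00031028,  0.00041384, -0.00034107,
        0.00040734, -0.0015197 ]), 'joint_torque': array([-5.27355187e-04, -4.58942592e+01,  2.08507483e-01, -1.65739220e+01,
       -6.11370499e-02,  2.05550285e-02,  2.40260351e-04]), 'position': array([0.23280696, 0.6060153 , 0.21748348]), 'orientation': array([ 1.82331452e-01,  9.83236272e-01, -1.27791659e-03, -2.03297741e-04]), 'ft_force': array([-0.06568301,  1.04983113,  0.75692611]), 'wrist_torque': array([-0.00162265, -0.02392021,  0.03008097]), 'gripper_force': 0.0, 'finger_gap': 0.09327458366350534}
scene [[395.5, 0.0, 284.6], [0.0, 395.5, 204.8], [0.0, 0.0, 1.0]] [[-0.4688, 0.8833, 0.0066, 0.2211], [0.7196, 0.3862, -0.577, -0.3052], [-0.5122, -0.2658, -0.8167, 1.3102], [0.0, 0.0, 0.0, 1.0]]
top [[458.2, 0.0, 286.8], [0.0, 458.2, 209.6], [0.0, 0.0, 1.0]] [[0.0435, -0.999, 0.006, 0.0132], [-0.9755, -0.0437, -0.2158, 0.5637], [0.2158, 0.0036, -0.9764, 1.1769], [0.0, 0.0, 0.0, 1.0]]
```

View pics/scene0.png

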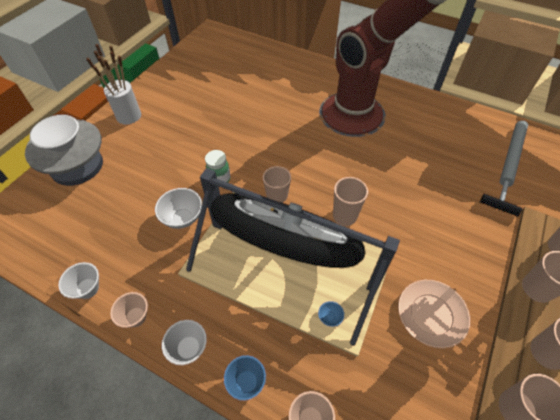

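View pics/top0.png

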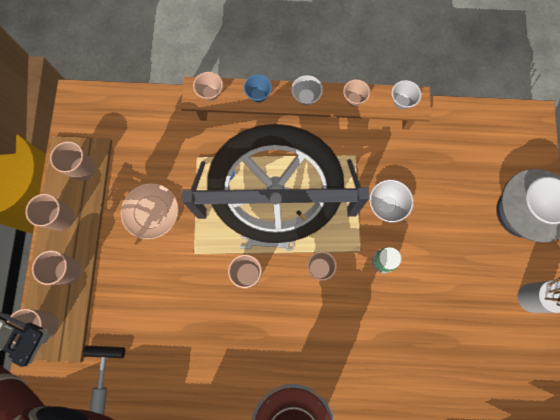

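The wheel sits at about (277,195) in the top view. The bar runs from (187,197) to (366,194), and the base board corners are near (195,254) and (360,250). The dark valve cap is near (299,213). The cups are at (245,271) and (320,266).

```bash
cat > h.py <<'E'
from cell import r,viewer,order
import cv2,numpy as np
from scipy.spatial.transform import Rotation as R
def ray(n,u,v):
    c=viewer.camera_params(n);K=c["intrinsics"];V=c["view"]
    d=V[:3,:3].T@np.linalg.inv(K)@[u,v,1]; o=-V[:3,:3].T@V[:3,3]; return o,d
def atz(n,u,v,z):
    o,d=ray(n,u,v); return o+d*(z-o[2])/d[2]
def dep(n,u,v,D):
    o,d=ray(n,u,v); return o+d*D[int(v),int(u)]
def proj(n,P):
    c=viewer.camera_params(n);q=c["view"][:3,:3]@P+c["view"][:3,3]; q=c["intrinsics"]@q; return q[:2]/q[2]
E
python3 - <<'E'
from h import *
D=np.load("pics/top0.npy"); im=cv2.imread("pics/top0.png")
for p in [(195,254),(360,250)]: print("board",p,atz("top",*p,.012),dep("top",*p,D))
for p in [(195,196),(230,196),(330,194),(355,194),(277,195),(299,213)]: print(p,dep("top",*p,D))
for n,p,z in [("tall",(245,271),.115),("short",(321,266),.08),("jar",(388,260),.09),("bowl",(391,202),.055)]: print(n,atz("top",*p,z))
cv2.imwrite("pics/c1.png",cv2.resize(im[115:290,175:405],None,fx=3.4,fy=3.4,interpolation=cv2.INTER_CUBIC))
E
```

```text
board (195, 254) [0.43733374 0.28511881 0.012     ] [ 0.43895501  0.28798957 -0.00236763]
board (360, 250) [ 0.46850241 -0.16874426  0.012     ] [ 0.46994588 -0.17043084  0.00151003]
(195, 196) [0.55444682 0.25862854 0.20495505]
(230, 196) [0.55895621 0.17534794 0.20194686]
(330, 194) [ 0.57349435 -0.06429364  0.20669378]
(355, 194) [ 0.57650308 -0.12440715  0.20552502]
(277, 195) [0.56300552 0.06228117 0.21576479]
(299, 213) [0.53959588 0.00644134 0.13223631]
tall [0.38862326 0.13572224 0.115     ]
short [ 0.41297771 -0.05708915  0.08      ]
jar [ 0.43503589 -0.22867599  0.09      ]
bowl [ 0.59811219 -0.24531396  0.055     ]
```

View pics/c1.png

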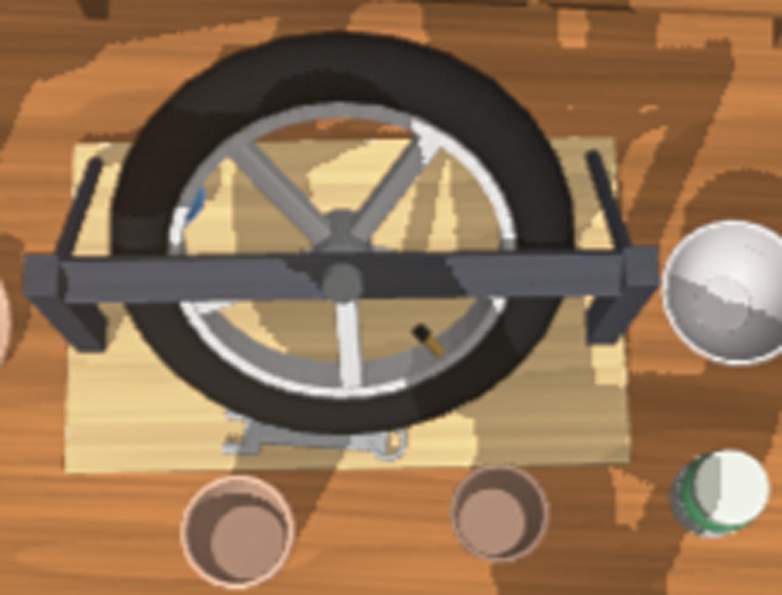

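The enlarged crop shows the valve at about (430,342) crop pixels, or (301,215) full, near 4–5 o'clock. One spoke is near 6 o'clock and the others are at about 10:30 and 1:30. I'll refine the hub pose and wheel angle with a model overlay.

```bash
cat >> h.py <<'E'
HUB=np.array([.604,.066,.179]); YAW=.066
def frame():
    S=R.from_euler('z',YAW).as_matrix()
    return S@[-.743,0,.669],S@[.669,0,.743],S@[0,-1,0]   # axle out, up, right
def wp(ang,rad,off=0,hub=None):
    a,u,ri=frame(); h=HUB if hub is None else hub; t=np.radians(ang)
    return h+a*off+rad*(np.cos(t)*u+np.sin(t)*ri)
E
cat > ov.py <<'E'
from h import *
def overlay(im,val,box,out,f=3.4):
    x0,y0,x1,y1=box; c=cv2.resize(im[y0:y1,x0:x1],None,fx=f,fy=f,interpolation=cv2.INTER_CUBIC)
    q=lambda P:tuple(np.round((proj("top",P)+.5-[x0,y0])*f).astype(int).tolist())
    for rad,off,col in[(.116,0.015,(0,0,255)),(.170,-.006,(0,255,255))]:
        cv2.polylines(c,[np.array([q(wp(t,rad,off)) for t in range(0,360,6)])],True,col,1)
    for k in range(5): cv2.line(c,q(wp(val+36+72*k,.022,.01)),q(wp(val+36+72*k,.116,.01)),(0,255,0),1)
    cv2.line(c,q(wp(val,.088,-.006)),q(wp(val,.116,-.006)),(255,0,255),1)
    a,u,ri=frame()
    for s in(-.018,.018): cv2.line(c,q(HUB+.035*a+s*u-.21*ri),q(HUB+.035*a+s*u+.21*ri),(255,255,0),1)
    cv2.imwrite(out,c)
E
python3 - <<'E'
from h import *; from ov import overlay
# valve angle from pixel: intersect ray with plane
a,u,ri=frame()
def pa(p,off):
    o,d=ray("top",*p); h=HUB+off*a; P=o+d*((h-o)@a)/(d@a); w=P-h; return np.degrees(np.arctan2(w@ri,w@u))%360,np.linalg.norm(w)
f=lambda x,y:(175+x/3.4-.5,115+y/3.4-.5)
print("cap",pa(f(421,333),-.006),"base",pa(f(440,355),-.006))
for s in[(346,340),(350,388),(275,185),(240,147),(385,190),(418,145)]: print(s,pa(f(*s),.01))
overlay(cv2.imread("pics/top0.png"),144,(175,115,405,290),"pics/o1.png")
E
```

```text
cap (np.float64(150.62724691760926), np.float64(0.11127973075689562)) base (np.float64(149.62313250416443), np.float64(0.13724000113144816))
(346, 340) (np.float64(181.78268089763824), np.float64(0.09050776731222922))
(350, 388) (np.float64(180.3476741779819), np.float64(0.13646138920567652))
(275, 185) (np.float64(312.84372088124195), np.float64(0.06759021484933195))
(240, 147) (np.float64(316.79208799544557), np.float64(0.10550292653024712))
(385, 190) (np.float64(34.82369865520287), np.float64(0.048860028250944446))
(418, 145) (np.float64(34.030572794352956), np.float64(0.09139823565776008))
```

View pics/o1.png

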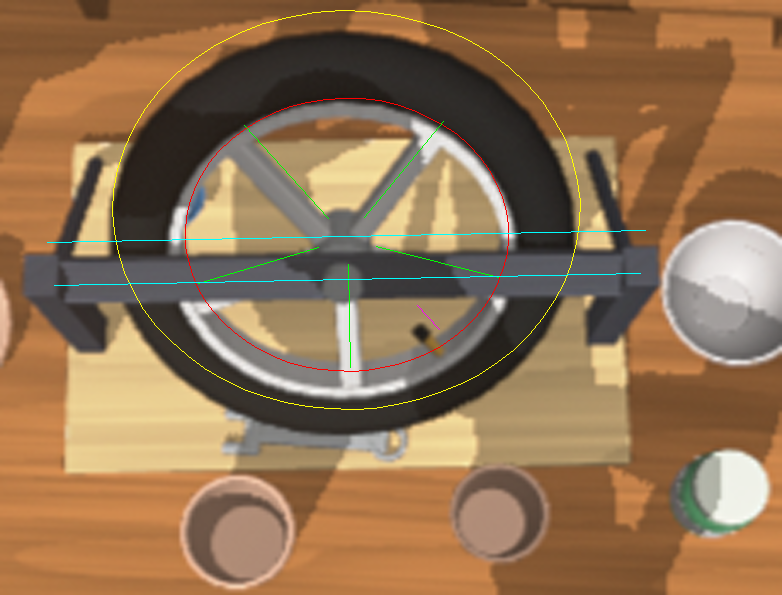

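```bash
sed -i 's/^HUB=.*/HUB=np.array([.5925,.069,.179]); YAW=.061/' h.py; python3 - <<'E'
from h import *; from ov import overlay
overlay(cv2.imread("pics/top0.png"),145,(175,115,405,290),"pics/o2.png")
E
cat > go.py <<'E'
from h import *
import sys
# go.py ang rad off(depth of TCP before spoke mid-depth, +out): needed move in current tool axes
def need(P,tilt=0,abs_R=None):
    s=r.read_state(); Rc=R.from_quat(s["orientation"]); a,u,ri=frame()
    M=np.column_stack([-ri,u,-a]); Rt=R.from_matrix(M)*R.from_euler('x',tilt)
    print("t",s["clock"],"shift",np.round(Rc.inv().apply(P-s["position"]),3),"rot",np.round((Rc.inv()*Rt).as_rotvec(),3),"F",np.round(s["ft_force"],1))
    w=s["position"]-HUB; print("wheel: right",np.round(w@ri,3),"up",np.round(w@u,3),"out",np.round(w@a,3),"target",np.round(P,3))
if __name__=="__main__":
    v=list(map(float,sys.argv[1:])); a,u,ri=frame()
    need(HUB+v[0]*ri+v[1]*u+v[2]*a)
E
python3 go.py .1 .06 .15
```

```text
t 0.1 shift [-0.505 -0.493 -0.105] rot [-0.744 -0.476  1.073] F [-0.2 -0.5 -0.6]
wheel: right -0.558 up -0.19 out 0.268 target [ 0.527 -0.035  0.324]
```

View pics/o2.png

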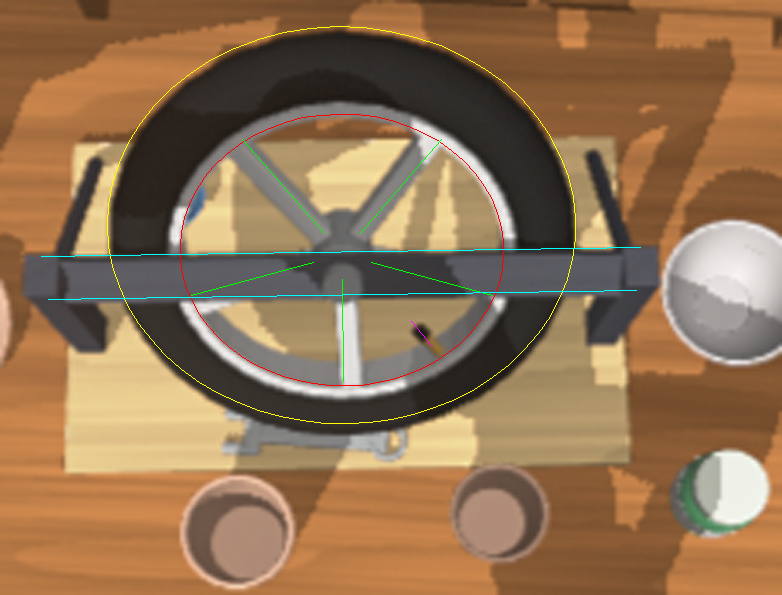

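The overlay fits, with the valve at about 142° and the hub and bar aligned to within 2–3 mm. Plan: push from above the bar, always leftwards (counter-clockwise). Approach first.

```bash
python3 -m pendant '0 0 -.05 0 0 0; 0 0 -.1 0 0 .1; 0 -.03 -.15 -.05 -.03 .2; -.04 -.06 -.18 -.1 -.06 .3; -.08 -.09 -.2 -.16 -.1 .4; -.12 -.12 -.2 -.22 -.14 .5; -.15 -.15 -.2 -.28 -.18 .55; -.18 -.18 -.2 -.32 -.2 .6; -.21 -.21 -.2 -.35 -.22 .6; -.24 -.24 -.2 -.37 -.24 .6' 255 20 && python3 go.py .068 .05 .15
```

```text
clock: 1.1
position: [0.3712, 0.294, 0.4182]
orientation: [0.458, 0.862, 0.156, 0.148]
ft_force: [0.1, 0.3, 0.0]
finger_gap: 0.0176
gripper_force: 0.0
t 1.1 shift [-0.317 -0.09   0.111] rot [-0.379 -0.211  0.479] F [0.1 0.3 0. ]
wheel: right -0.238 up 0.039 out 0.314 target [ 0.519 -0.004  0.316]
```

```bash
python3 -m pendant '-.04 -.01 0 -.05 -.03 .06; -.08 -.02 .01 -.1 -.05 .12; -.12 -.03 .02 -.15 -.08 .18; -.16 -.045 .03 -.2 -.11 .25; -.2 -.055 .05 -.25 -.14 .32; -.24 -.07 .07 -.3 -.17 .38; -.28 -.08 .09 -.34 -.19 .43; -.31 -.09 .105 -.38 -.21 .48; -.317 -.09 .111 -.379 -.211 .479; -.317 -.09 .111 -.379 -.211 .479' && python3 go.py .068 .05 .06
```

```text
clock: 2.1
position: [0.5082, 0.0028, 0.3361]
orientation: [0.628, 0.668, 0.288, 0.277]
ft_force: [-0.3, 0.1, -0.3]
finger_gap: 0.0004
gripper_force: 0.0
t 2.1 shift [-0.006 -0.006  0.111] rot [-0.016  0.008  0.005] F [-0.3  0.1 -0.3]
wheel: right 0.061 up 0.058 out 0.171 target [0.586 0.    0.256]
```

```bash
python3 -m pendant '-.003 -.003 .03 -.016 .008 .005; -.006 -.006 .06 -.016 .008 .005; -.006 -.006 .09 -.016 .008 .005; -.006 -.006 .111 -.016 .008 .005; -.006 -.006 .111 -.016 .008 .005; -.006 -.006 .111 -.016 .008 .005; -.006 -.006 .111 -.016 .008 .005; -.006 -.006 .111 -.016 .008 .005; -.006 -.006 .111 -.016 .008 .005; -.006 -.006 .111 -.016 .008 .005' && python3 go.py .068 .05 -.008; python3 - <<'E'
from ov import *
p,d=viewer.grab_frame("top"); overlay(p[...,::-1].copy(),142,(175,115,405,290),"pics/o3.png")
E
```

```text
clock: 3.1
position: [0.586, 0.0006, 0.2543]
orientation: [0.627, 0.665, 0.296, 0.277]
ft_force: [-0.2, 0.2, -0.0]
finger_gap: 0.0003
gripper_force: 0.0
t 3.1 shift [-0.     0.001  0.066] rot [-0.003 -0.002 -0.003] F [-0.2  0.2 -0. ]
wheel: right 0.068 up 0.049 out 0.058 target [0.636 0.004 0.211]
```

View pics/o3.png

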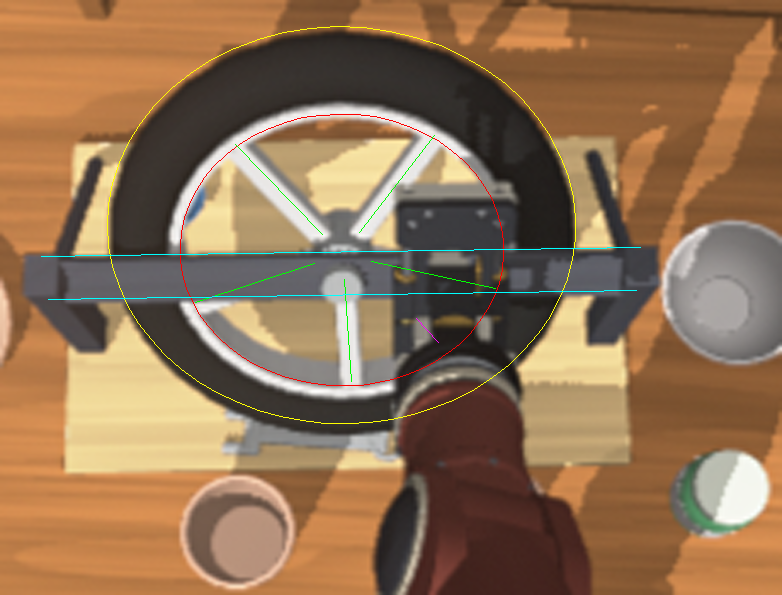

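The picture shows the spokes on the model lines (upper right spoke around (395,185) crop). The gripper is to its right and clear of the tyre opening, so I'll insert gently.

```bash
python3 -m pendant '0 .001 .01 0 0 0; 0 .001 .02 0 0 0; 0 .001 .03 0 0 0; 0 .001 .04 0 0 0; 0 .001 .047 0 0 0; 0 .001 .053 0 0 0; 0 .001 .059 0 0 0; 0 .001 .066 0 0 0; 0 .001 .066 0 0 0; 0 .001 .066 0 0 0' && python3 go.py .068 .05 -.008
```

```text
clock: 4.15
position: [0.6355, 0.0071, 0.2132]
orientation: [0.624, 0.667, 0.298, 0.278]
ft_force: [0.1, -0.5, -0.9]
finger_gap: 0.0005
gripper_force: 0.3
t 4.15 shift [-0.004 -0.002  0.002] rot [ 0.    -0.005  0.003] F [ 0.1 -0.5 -0.9]
wheel: right 0.064 up 0.052 out -0.006 target [0.636 0.004 0.211]
```

```bash
python3 -m pendant '.005 0 0 0 0 0; .01 0 0 0 0 0; .015 0 0 0 0 0; .02 0 0 0 0 0; .025 0 0 0 0 0; .03 0 0 0 0 0; .035 0 0 0 0 0; .04 0 0 0 0 0; .045 0 0 0 0 0; .05 0 0 0 0 0' && python3 go.py -.02 .05 -.008
```

```text
clock: 5.15
position: [0.6357, 0.0533, 0.2171]
orientation: [0.626, 0.663, 0.299, 0.283]
ft_force: [3.9, -5.5, 1.8]
finger_gap: 0.0007
gripper_force: 2.6
t 5.15 shift [ 0.038 -0.007  0.002] rot [ 0.011  0.003 -0.002] F [ 3.9 -5.5  1.8]
wheel: right 0.018 up 0.056 out -0.006 target [0.631 0.091 0.211]
```

```bash
python3 -m pendant '.005 0 0 0 0 0; .01 0 0 0 0 0; .015 -.001 0 0 0 0; .02 -.002 0 0 0 0; .025 -.003 0 0 0 0; .03 -.004 0 0 0 0; .034 -.005 0 0 0 0; .038 -.005 0 0 0 0; .04 -.005 0 0 0 0; .04 -.005 0 0 0 0' && python3 go.py -.02 .05 .06; python3 - <<'E'
from ov import *
p,d=viewer.grab_frame("top"); overlay(p[...,::-1].copy(),90,(175,115,405,290),"pics/o4.png")
E
```

```text
clock: 6.15
position: [0.6276, 0.0936, 0.2112]
orientation: [0.626, 0.664, 0.297, 0.281]
ft_force: [1.5, -5.9, -0.1]
finger_gap: 0.0005
gripper_force: 2.2
t 6.15 shift [-0.002  0.002 -0.066] rot [ 0.005  0.001 -0.   ] F [ 1.5 -5.9 -0.1]
wheel: right -0.022 up 0.048 out -0.006 target [0.58  0.088 0.256]
```

View pics/o4.png

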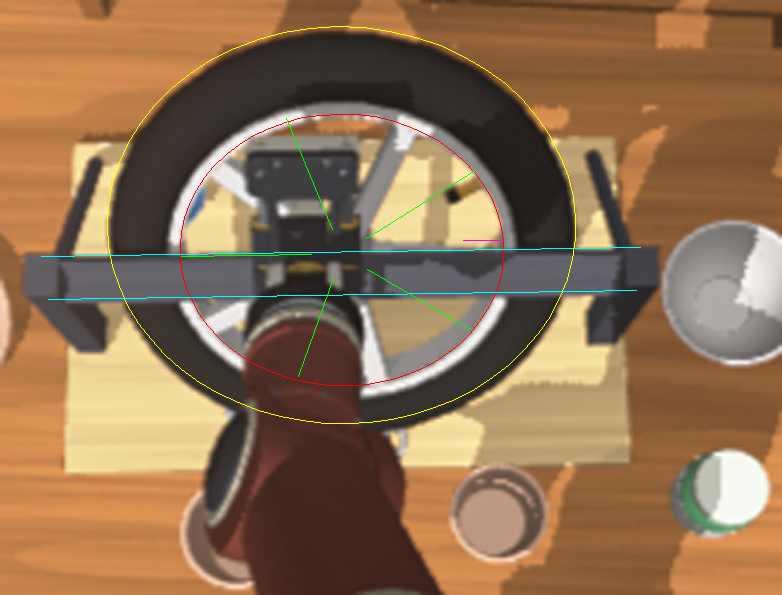

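The valve stem is now at about (463,190) crop, near 60°, and the next spoke is at about (388,160), near 24°. The fingers are between them and the pushed spoke. I'll withdraw, shift right and reinsert between that spoke and the valve.

```bash
python3 -m pendant '-.004 0 0 0 0 0; -.004 0 -.02 0 0 0; -.004 0 -.045 0 0 0; -.004 0 -.066 0 0 0; -.004 .001 -.07 0 0 0; -.025 .002 -.07 0 0 0; -.045 .002 -.07 0 0 0; -.065 .002 -.07 0 0 0; -.074 .002 -.07 0 0 0; -.074 .002 -.07 0 0 0' && python3 go.py .052 .05 -.008;  python3 - <<'E'
from ov import *
p,d=viewer.grab_frame("top"); overlay(p[...,::-1].copy(),60,(175,115,405,290),"pics/o5.png")
E
```

```text
clock: 7.2
position: [0.5809, 0.0181, 0.2576]
orientation: [0.625, 0.666, 0.297, 0.278]
ft_force: [1.0, 0.5, -0.3]
finger_gap: 0.0007
gripper_force: 0.0
t 7.2 shift [-0.002  0.001  0.071] rot [ 0.    -0.003  0.001] F [ 1.   0.5 -0.3]
wheel: right 0.05 up 0.049 out 0.063 target [0.635 0.019 0.211]
```

View pics/o5.png

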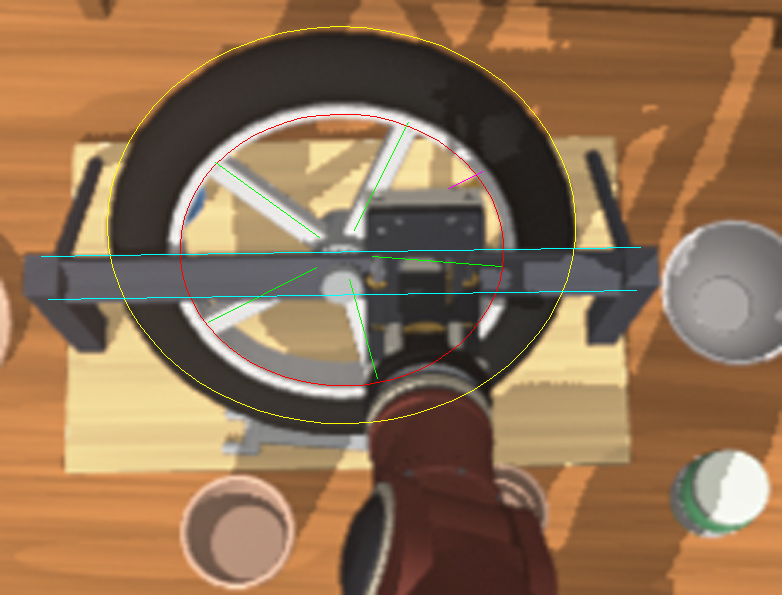

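The overlay at 60° matches the spokes, so I'll insert.

```bash
python3 -m pendant '-.002 .001 .01 0 0 0; -.002 .001 .02 0 0 0; -.002 .001 .03 0 0 0; -.002 .001 .04 0 0 0; -.002 .001 .05 0 0 0; -.002 .001 .058 0 0 0; -.002 .001 .065 0 0 0; -.002 .001 .071 0 0 0; -.002 .001 .071 0 0 0; -.002 .001 .071 0 0 0' && python3 go.py -.008 .052 -.008
```

```text
clock: 8.25
position: [0.634, 0.0213, 0.2113]
orientation: [0.624, 0.667, 0.298, 0.278]
ft_force: [0.6, 0.2, 0.0]
finger_gap: 0.0003
gripper_force: 0.0
t 8.25 shift [0.058 0.002 0.001] rot [ 0.001 -0.005  0.003] F [0.6 0.2 0. ]
wheel: right 0.05 up 0.05 out -0.007 target [0.633 0.079 0.212]
```

```bash
python3 -m pendant '.006 0 0 0 0 0; .012 0 0 0 0 0; .018 0 0 0 0 0; .024 0 0 0 0 0; .03 0 0 0 0 0; .036 0 0 0 0 0; .042 0 0 0 0 0; .048 0 0 0 0 0; .053 0 0 0 0 0; .058 0 0 0 0 0' && python3 go.py -.012 .052 -.008; python3 - <<'E'
from ov import *
p,d=viewer.grab_frame("top"); overlay(p[...,::-1].copy(),6,(175,115,405,290),"pics/o6.png")
E
```

```text
clock: 9.25
position: [0.6338, 0.0729, 0.2149]
orientation: [0.627, 0.662, 0.298, 0.284]
ft_force: [3.5, -9.1, 1.3]
finger_gap: 0.0007
gripper_force: 4.4
t 9.25 shift [ 0.011 -0.003  0.001] rot [ 0.011  0.007 -0.003] F [ 3.5 -9.1  1.3]
wheel: right -0.001 up 0.054 out -0.007 target [0.632 0.083 0.212]
```

View pics/o6.png

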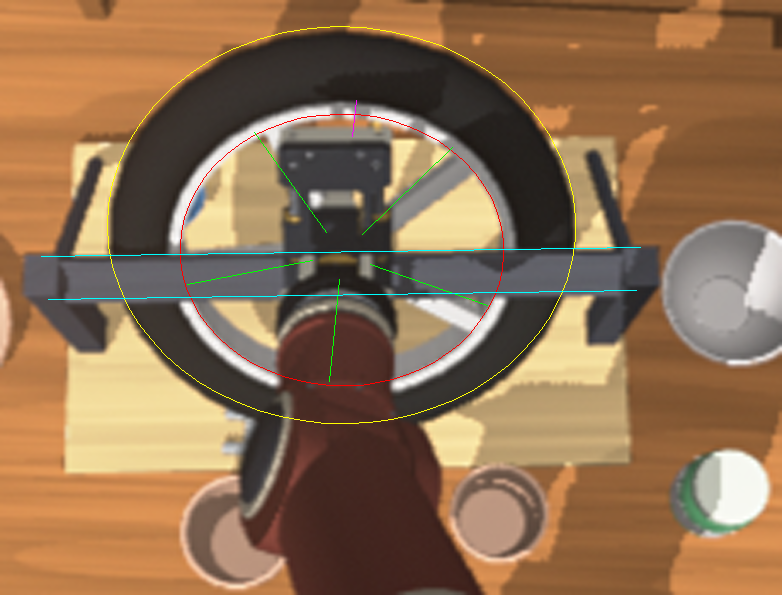

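Spokes at right (about (430,195) and (450,315) crop) put the valve at about 14°, hidden behind the gripper. The arm was still catching up, so I'll push a few mm more and settle.

```bash
python3 -m pendant '.001 0 0 0 0 0; .002 0 0 0 0 0; .003 0 0 0 0 0; .003 0 0 0 0 0; .003 0 0 0 0 0; .003 0 0 0 0 0; .003 0 0 0 0 0; .003 0 0 0 0 0; .003 0 0 0 0 0; .003 0 0 0 0 0' && python3 go.py -.012 .052 -.008; python3 - <<'E'
from ov import *
p,d=viewer.grab_frame("top"); overlay(p[...,::-1].copy(),3,(175,115,405,290),"pics/o7.png")
E
```

```text
clock: 10.3
position: [0.6325, 0.0782, 0.2138]
orientation: [0.626, 0.664, 0.298, 0.282]
ft_force: [3.4, -5.3, 0.0]
finger_gap: 0.0004
gripper_force: 2.9
t 10.3 shift [ 0.005 -0.001  0.001] rot [ 0.008  0.003 -0.001] F [ 3.4 -5.3  0. ]
wheel: right -0.007 up 0.053 out -0.007 target [0.632 0.083 0.212]
```

View pics/o7.png

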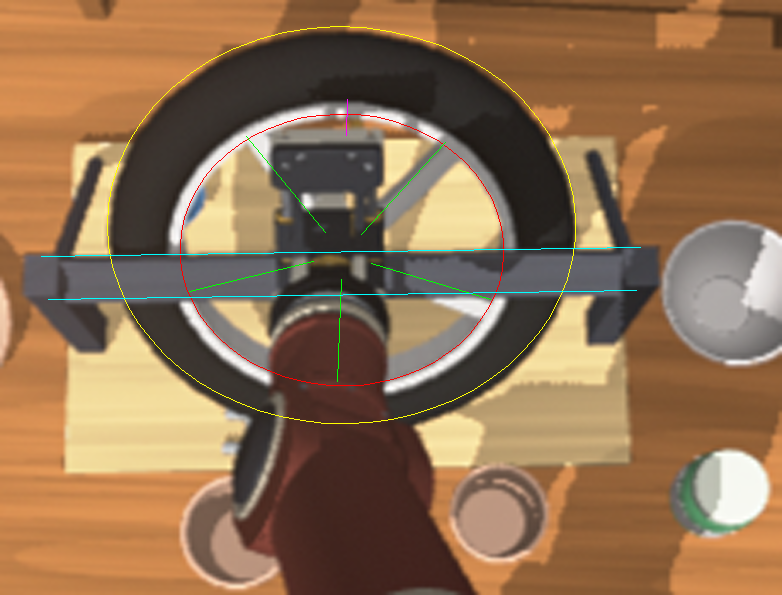

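The right spoke is at about (418,185) crop, which puts the valve at about 6–7°. It needs about 5 mm more.

```bash
python3 -m pendant '.001 0 0 0 0 0; .002 0 0 0 0 0; .003 0 0 0 0 0; .004 0 0 0 0 0; .004 0 0 0 0 0; .004 0 0 0 0 0; .004 0 0 0 0 0; .004 0 0 0 0 0; .004 0 0 0 0 0; .004 0 0 0 0 0' && python3 go.py -.012 .052 -.008
```

```text
clock: 11.35
position: [0.6313, 0.0818, 0.2128]
orientation: [0.626, 0.664, 0.297, 0.281]
ft_force: [2.8, -5.6, -1.3]
finger_gap: 0.0002
gripper_force: 2.7
t 11.35 shift [0.002 0.    0.001] rot [ 0.005  0.003 -0.001] F [ 2.8 -5.6 -1.3]
wheel: right -0.01 up 0.052 out -0.007 target [0.632 0.083 0.212]
```

```bash
python3 -m pendant '-.007 0 0 0 0 0; -.007 0 0 0 0 0; -.007 0 -.02 0 0 0; -.007 0 -.045 0 0 0; -.007 0 -.07 0 0 0; -.007 0 -.1 0 0 0; -.02 0 -.13 0 0 0; -.05 0 -.16 0 0 0; -.09 0 -.18 0 0 0; -.12 0 -.18 0 0 0' && python3 go.py .13 .05 .2; python3 - <<'E'
from ov import *
p,d=viewer.grab_frame("top"); im=p[...,::-1].copy(); overlay(im,2,(175,115,405,290),"pics/o8.png")
E
```

```text
clock: 12.35
position: [0.5112, 0.0141, 0.3167]
orientation: [0.623, 0.671, 0.294, 0.274]
ft_force: [0.3, 0.8, 0.5]
finger_gap: 0.0004
gripper_force: 0.0
t 12.35 shift [-0.08   0.003 -0.046] rot [-0.01  -0.008  0.008] F [0.3 0.8 0.5]
wheel: right 0.05 up 0.046 out 0.155 target [ 0.485 -0.068  0.35 ]
```

View pics/o8.png

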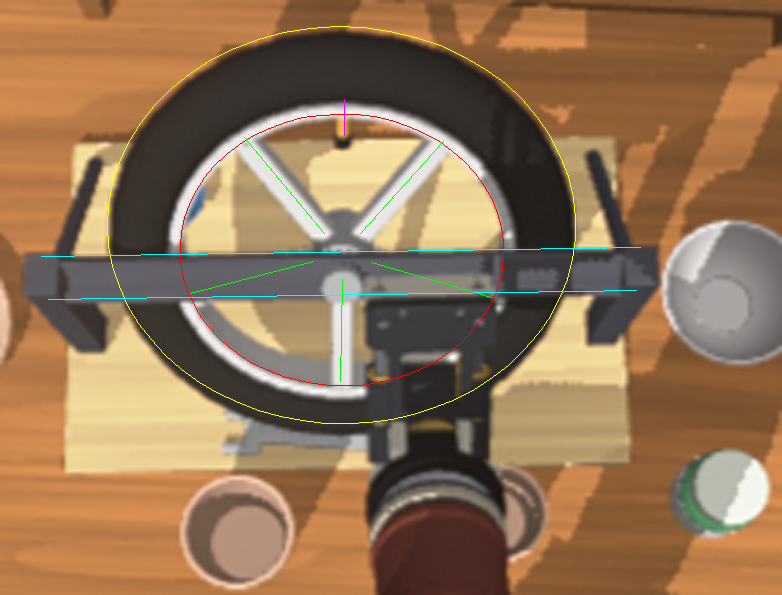

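The valve stem is at about (343,135) crop, straight above the hub cap at (342,285). The spokes are symmetric on the overlay at about 2°, and the fingers are clear. Handing in.

```bash
python3 -c "
from cell import order; print(order.job_done())"
```

```text
the job is handed in; nothing more can be done
None
```

The valve stem is at twelve o'clock to within about 2°, measured from the top camera, with the wheel at rest and the arm clear of everything; I handed the job in at about 12 s, but it returned no verdict.

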